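Lock a turntable with a spring-loaded locating pin

ROBOT

A 7-joint arm with a two-finger parallel gripper is mounted at the origin on a cart in front of the work surface, level with it; the furniture and walls round the work are solid. World frame = base frame: x ahead of the robot, y to its left, z up, the work surface at z = 0. Lengths are in m, angles in rad, forces in N, time in s.
With the tool pointing down it reaches from about 0.4 to 0.85 m from the base axis. Payload 10.4 kg.
Tool frame: the origin (TCP) lies midway between the tips of the shut fingers; the grasp point (between the pads) lies 19 mm behind it (arm.grip_depth is the z of the grasp point in the tool frame, in m); z points along the fingers, y is the line along which they close (so a half turn about z gives the same grasp; the last joint's range is limited). The gripper opens to 85 mm and grips with 20 to 120 N. Pads are 22 mm wide; open, the fingers measure 114 mm over their backs; the gripper's body (76 mm by 85 mm) begins 54 mm behind the grasp point. The pads swing forward as they close: fully open they stand 13 mm farther back than shut.
Start: joints at [1.234, 0.332, -0.065, 1.46, 0.022, 1.35, -0.088], TCP at [0.193, -0.594, 0.231] pointing down, gripper open.
Joint ranges: [-2.6, 2.6], [-0.5, 2.12], [-1.47, 1.34], [0.16, 2.42], [-1.27, 4.41], [0.06, 2.06], [-2.6, 2.6]. Speed limits (rad/s): [2.22, 2.22, 2.79, 2.79, 3.14, 3.14, 3.14].

INTERFACE

Orientations are given as a unit quaternion [x, y, z, w].
In Python, from plant import arm, kin, viewer gives the robot as it stands. The module is installed in compiled form; this text tells all that it offers. Calls block until the motion is done:
- arm.reach(position, orientation): joint-space move of the TCP to a pose.
- arm.move_linear(position, rot=None, max_speed=0.15, guard=None): straight line of the TCP; rot=None keeps the orientation; max_speed is the mean speed in m/s. With guard (N) it stops when the force on the tool has changed by that much, and returns True; else False.
- arm.move_joints(angles): joint-space move.
- arm.gripper_to(opening): finger opening in m; the grip force is fixed at half the most; returns when the fingers have stopped.
- arm.pause(seconds).
- kin.ik(position, orientation): joint angles nearest the present ones, or None.
- viewer.capture(name): name is "scene" or "top" or "wrist"; returns a dict with "color" (420x560x3 uint8, red, green, blue), "depth" (420x560 float32, m along the optical axis (not along the pixel's ray), 0 where there is no reading), "fov_y" (degrees; the focal length in pixels is half the picture's height over the tangent of half this angle, whatever the lens; pixels are square), "cx", "cy" (the principal point, pixels), "camera_from_world" (4x4, takes a point from world to camera coordinates). Camera axes: x right, y down, z forward; pixel columns grow to the right and rows downward; lengths in m; the calibration is good to about 2 mm. A picture is of the moment at which its call begins.
A pose or a line that the arm cannot do raises arm.Unreachable and nothing moves.
- arm.hand_in(): hands the job in; it is judged then, once.
Readings, each from a call of its own:
- arm.get_clock(): time.
- arm.get_joints(): joint angles.
- arm.get_joint_vel(): joint speeds.
- arm.get_tau(): joint torques, N m.
- arm.get_eef_pos(): TCP position.
- arm.get_ee_rot(): TCP orientation.
- arm.get_ft_force(): force on the tool from outside, world axes, zero at the start.
- arm.get_torque(): the same for the moment, N m.
- arm.get_finger_gap(): finger opening in m.
- arm.get_grasp_force(): force on a finger pad.
Only numpy, scipy, OpenCV 4.12 (cv2) and the standard library are available. Lean on these libraries where they do the work, as an engineer would, in place of code of your own. Each camera call takes 0.05 s, during which the arm holds its last target. There are 200 camera calls.

TASK

Take the brass spring-loaded locating pin out of its white stand and lock the black turntable with it: rest the sprung nose lightly on the turntable and slide it round the hole circle until it drops into the locking hole, then let the pin down until its collar lies flat on the turntable and leave it standing there upright. Press and slide gently, always well under 20 N, and leave the weight, the beaker and the weighing bottle alone.

Things in the scene. Friction and masses are not known exactly. Their poses are not given: they have to be found in the camera images.
- locating_pin: upright brass pin. Origin: centre of its collar's underside, z up. Collar 24 mm diameter, 4 mm thick; above it a round grip 20 mm diameter, top at 52 mm. Below it a steel nose, 8 mm diameter, 13 mm long, coned to 4.4 mm at the tip, that slides up into the grip by at most 10 mm against a spring (1.25 N at first touch, 3.75 N at 10 mm, then rigid). About 150 g.
- pin_stand: fixed white block 60 x 60 x 35 mm with one blind hole 12 mm wide and 18 mm deep in the middle of its top, in which the pin's nose stands; the collar rests on the top. Origin: centre of its underside, z up.
- index_unit: fixed grey D-shaped housing, 25 mm high. Origin: at bench height on the turntable's axis, z up. Own -x half: a half ring 23.5 mm high, radius 53 mm inside, 84 outside, round an open window that shows the flat black turntable. Own +x half (x from +4 to +104 mm, 168 mm wide): closed cover with a steel axle cap, 30 mm high, at x = 14 mm.
- turntable_face (a point): centre of the turntable's face, 20 mm over the housing's origin, axes as the housing's. The turntable is braked and does not turn. It has one unmarked black blind hole, 11 mm diameter, 14 mm deep, 1 mm chamfer; its centre is 35 mm from this point, at an angle that differs every run, at most 63 degrees to either side of the housing's own -x.
- weight_200: loose steel knob weight, 36 mm diameter, 56 mm high, a bystander; origin: centre of its underside
- beaker_50: loose empty glass beaker, 45 mm diameter, 56 mm high, a bystander; origin: centre of its underside
- weighing_bottle_1: loose small glass weighing bottle with stopper, 38 mm diameter, 61 mm high, a bystander; origin: centre of its underside

How it is judged:
By the outcome, as a careful person would: the job done as asked, in the order asked, and still so for the second after the job is handed in, with the robot touching nothing.
It also fails if it takes over 53 s, if anything falls off the work surface, if the arm or the gripper's body presses on something with over 40 N, if the wrist force passes 120 N, or if a joint passes its speed limit or range.

## Working session

There is one attempt and no reset: what is moved stays moved. The work goes in short steps, each a Python script; the robot and the scene stay as the last script left them, time stands still between calls to the robot, and variables do not carry over. Pictures are saved under pics/ and viewed, at most 10 in all, crops included, and the job is handed in when it is done.

```bash
mkdir -p pics; cat > h.py <<'E'
import numpy as np, cv2
from plant import arm, kin, viewer
def world(c):
    d=c["depth"]; h,w=d.shape; f=h/2/np.tan(np.radians(c["fov_y"])/2)
    u,v=np.meshgrid(np.arange(w),np.arange(h))
    P=np.stack([(u-c["cx"])/f*d,(v-c["cy"])/f*d,d,np.ones_like(d)],-1)
    return (P@np.linalg.inv(c["camera_from_world"]).T)[...,:3]
E
python3 - <<'E'
from h import *
ims=[]
for n in("top","scene"):
    c=viewer.capture(n); np.savez(f"pics/{n}.npz",**c); cv2.imwrite(f"pics/{n}.png",c["color"][...,::-1])
    print(n,c["fov_y"],c["cx"],c["cy"],np.linalg.inv(c["camera_from_world"])[:3].round(3).tolist())
print(arm.get_clock(),arm.get_eef_pos(),arm.get_ee_rot(),arm.get_ft_force(),arm.grip_depth)
E
```

```text
top 52.59215903021678 272.2156722027537 209.22910861738075 [[0.001, -0.988, 0.152, 0.429], [-1.0, -0.002, -0.006, -0.035], [0.006, -0.152, -0.988, 0.998]]
scene 50.95251059209139 288.99639730684845 218.0655116330447 [[-0.697, -0.312, 0.645, -0.067], [-0.717, 0.331, -0.614, 0.578], [-0.022, -0.89, -0.455, 0.506]]
0.1 [ 0.19279074 -0.59417031  0.23060054] [ 9.87717358e-01  1.56249907e-01 -1.33592306e-04 -6.07090590e-04] [-0.28963665  0.69257472 -0.08788074] -0.0187
```

View pics/top.png

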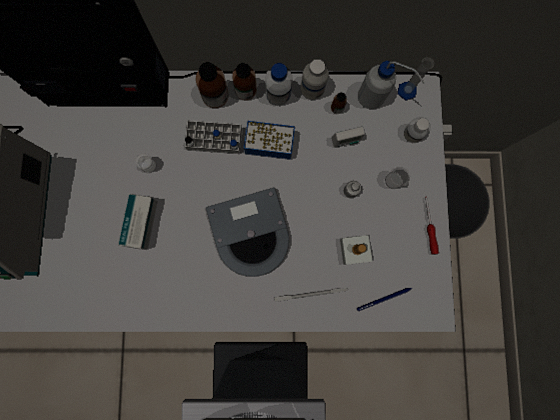

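View pics/scene.png

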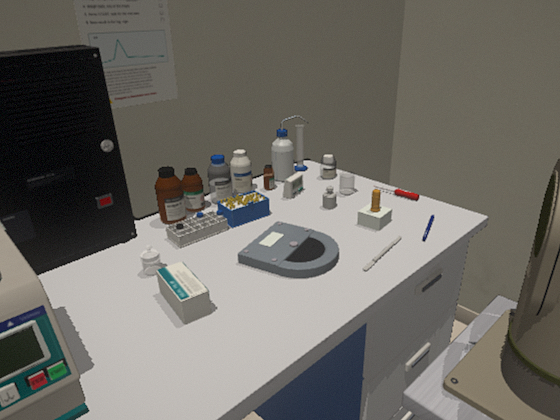

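```bash
python3 - <<'E'
from h import *
for n in("top","scene"):
    c=dict(np.load(f"pics/{n}.npz")); W=world(c); X,Y,Z=W[...,0],W[...,1],W[...,2]; col=c["color"].astype(int)
    ok=c["depth"]>0
    print(n,"bench z",np.median(Z[ok&(abs(Z)<.02)&(X>.35)&(X<.6)]))
    H=ok&(Z>.015)&(Z<.034)&(X>.22)&(X<.6)&(Y>-.08)&(Y<.16)
    k,l,s,_=cv2.connectedComponentsWithStats(H.astype(np.uint8)); i=1+s[1:,4].argmax()
    P=W[l==i]; print(s[i],P.min(0).round(4),P.max(0).round(4))
    r=cv2.minAreaRect(P[:,:2].astype(np.float32)*1000); print("rect",r,cv2.boxPoints(r).round(1).tolist())
    S=ok&(Z>.03)&(Z<.04)&(X>.25)&(X<.5)&(Y<-.12)&(Y>-.35)
    Q=W[S]; r=cv2.minAreaRect(Q[:,:2].astype(np.float32)*1000); print("stand",r,np.median(Q[:,2]),len(Q))
    T=ok&(Z>.06)&(X>.25)&(X<.5)&(Y<-.12)&(Y>-.35); Q=W[T]; 
    if len(Q): print("pin",Q.min(0),Q.max(0)); q=Q[Q[:,2]>.083]; print(len(q),np.median(q,0), q[:,0].min(),q[:,0].max(),q[:,1].min(),q[:,1].max())
    m=cv2.resize(c["color"][180:290,195:385] if n=="top" else c["color"][170:290,230:410],None,fx=4,fy=4,interpolation=cv2.INTER_CUBIC)
    m=np.clip((m/255.)**.5*255,0,255).astype(np.uint8); cv2.imwrite(f"pics/{n}_c.png",m[...,::-1])
E
```

```text
top bench z -6.540483878270109e-05
[ 206  200   83   77 4990] [ 0.4255 -0.0774  0.015 ] [0.6   0.113 0.033]
rect ((517.7498168945312, 7.653633117675781), (187.0130615234375, 168.355224609375), 16.389799118041992) [[404.29998779296875, 62.0], [451.79998779296875, -99.5], [631.2000122070312, -46.70000076293945], [583.7000122070312, 114.80000305175781]]
stand ((478.9939270019531, -233.77561950683594), (47.911163330078125, 61.415348052978516), 6.282243251800537) 0.03496460293707471 441
pin [ 0.47528466 -0.2423184   0.06196255] [ 0.49387341 -0.22281371  0.08938748]
64 [ 0.48514633 -0.23256105  0.08661207] 0.4765533926094959 0.4938734140437266 -0.24222575886195724 -0.22281370929209132
scene bench z -0.0022746591119970905
[ 237  224  101   49 3230] [ 0.4231 -0.0779  0.015 ] [0.6    0.1143 0.0289]
rect ((517.2915649414062, 8.16876220703125), (188.4871826171875, 170.589111328125), 16.87223243713379) [[402.29998779296875, 62.400001525878906], [451.8999938964844, -100.80000305175781], [632.2000122070312, -46.099998474121094], [582.7000122070312, 117.0999984741211]]
stand ((476.6758117675781, -233.0294647216797), (47.89646530151367, 66.71027374267578), 3.8950207233428955) 0.03242442751814173 211
pin [ 0.4725419  -0.23978622  0.06001893] [ 0.4923724  -0.22055932  0.08575019]
20 [ 0.48307785 -0.23021225  0.0847654 ] 0.4746298316299798 0.48917795618172294 -0.23978621936768907 -0.2215806425406125
```

View pics/top_c.png

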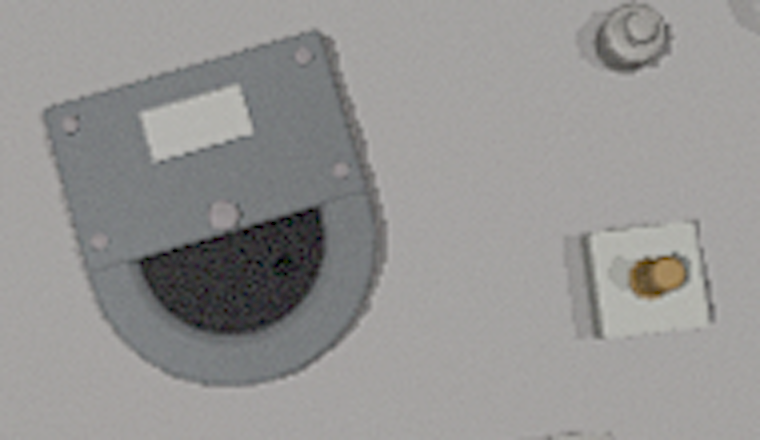

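```bash
python3 - <<'E'
from h import *
from scipy.optimize import least_squares
for n in("top","scene"):
    c=dict(np.load(f"pics/{n}.npz")); W=world(c); X,Y,Z=W[...,0],W[...,1],W[...,2]; ok=c["depth"]>0
    H=ok&(Z>(.021 if n=="top" else .018))&(Z<.034)&(X>.22)&(X<.66)&(Y>-.12)&(Y<.16)
    k,l,s,_=cv2.connectedComponentsWithStats(H.astype(np.uint8)); i=1+s[1:,4].argmax()
    P=W[l==i][:,:2]*1000; r=cv2.minAreaRect(P.astype(np.float32)); print(r)
    a=np.radians(r[2]) ; a=a if a<.8 else a-np.pi/2
    for da in(0,):
        e=np.array([np.cos(a),np.sin(a)]); q=P@e; o=P@np.array([-e[1],e[0]])
        print("yaw",np.degrees(a),"axis",e*((q.min()+84+q.max()-104)/2)+np.array([-e[1],e[0]])*(o.min()+o.max())/2, q.max()-q.min(), o.max()-o.min())
    # window: dark points
    dk=(c["color"].max(-1)<45)&ok&(Z>.012)&(Z<.027)&(X>.4)&(X<.55)&(Y>-.08)&(Y<.1)
    k,l,s,_=cv2.connectedComponentsWithStats(dk.astype(np.uint8)); i=1+s[1:,4].argmax()
    p=W[l==i]; q=p[:,:2]*1000@e; o=p[:,:2]*1000@np.array([-e[1],e[0]]); print("window",s[i,4],q.min(),q.max(),o.min(),o.max(),"axis est",e*(q.min()+53)+np.array([-e[1],e[0]])*(o.min()+o.max())/2,np.median(p[:,2]))
c=viewer.capture("wrist"); M=np.linalg.inv(c["camera_from_world"])
print(c["fov_y"],c["cx"],c["cy"],M.round(3).tolist())
from scipy.spatial.transform import Rotation as R
Rt=R.from_quat(arm.get_ee_rot()).as_matrix(); print("cam in tool",(Rt.T@(M[:3,3]-arm.get_eef_pos())).round(4),(Rt.T@M[:3,:3]).round(3).tolist())
for p,y in (((.485,-.2325,.15),0),((.485,-.2325,.15),90),((.47,0,.2),0),((.47,0,.2),90),((.47,0,.2),-90)):
    q=(R.from_euler('z',y,degrees=True)*R.from_quat([1,0,0,0])).as_quat(); j=kin.ik(list(p),q); print(p,y,None if j is None else np.round(j,2))
E
```

```text
((518.2798461914062, 7.518836975097656), (186.64303588867188, 167.71853637695312), 16.78753662109375)
yaw 16.78753662109375 axis [508.70607336   4.63059774] 186.6430379154648 167.71854330334125
window 1025 432.3349057390283 494.3853146962186 -197.88071429187806 -85.54289099806597 axis est [505.58077672   4.50377086] 0.020101490808084765
((517.1375732421875, 8.593658447265625), (186.92227172851562, 172.37928771972656), 15.8661470413208)
yaw 15.8661470413208 axis [507.51852361   5.85972997] 186.9222775261925 172.37926518608654
window 2 467.78995813493754 468.9445885819927 -183.06449188925782 -180.44443152249298 axis est [550.6394493  -32.45091252] 0.017828262283873353
70.75016004333204 277.94511996387536 211.0597451156633 [[0.309, -0.902, -0.302, 0.272], [-0.951, -0.293, -0.096, -0.57], [-0.002, 0.317, -0.948, 0.373], [0.0, 0.0, 0.0, 1.0]]
cam in tool [ 0.0827  0.0009 -0.1418] [[-0.0, -0.948, -0.317], [1.0, 0.0, -0.001], [0.001, -0.317, 0.948]]
(0.485, -0.2325, 0.15) 0 [ 0.7   0.23 -0.38  1.78  0.09  1.15 -1.28]
(0.485, -0.2325, 0.15) 90 [ 0.85  0.25 -0.56  1.77  0.14  1.16  0.25]
(0.47, 0, 0.2) 0 [ 0.72  0.07 -0.84  1.86  0.05  1.24 -1.7 ]
(0.47, 0, 0.2) 90 [ 0.75  0.07 -0.86  1.86  0.06  1.24 -0.13]
(0.47, 0, 0.2) -90 None
```

```bash
cat >> h.py <<'E'
Q=[2**-.5,2**-.5,0,0]   # tool down, tool x = world +y, fingers close along world x
def save(c,n,box,k,g=.5):
    u0,v0,u1,v1=box; m=cv2.resize(c["color"][v0:v1,u0:u1],None,fx=k,fy=k,interpolation=cv2.INTER_CUBIC)
    cv2.imwrite(f"pics/{n}.png",np.clip((m/255.)**g*255,0,255).astype(np.uint8)[...,::-1])
E
python3 - <<'E'
from h import *
arm.reach([.47,-.09,.16],Q); print(arm.get_clock(),arm.get_eef_pos())
c=viewer.capture("wrist"); np.savez("pics/w1.npz",**c); save(c,"w1",(0,0,560,420),1.4)
arm.reach([.485,-.235,.19],Q); print(arm.get_clock())
c=viewer.capture("wrist"); np.savez("pics/w2.npz",**c); W=world(c); Z=W[...,2]
m=(c["depth"]>0)&(Z>.079)&(Z<.092)&(abs(W[...,0]-.485)<.03)&(abs(W[...,1]+.2325)<.03); P=W[m]
print(len(P),P.min(0),P.max(0),cv2.minEnclosingCircle((P[:,:2]*1000).astype(np.float32)),np.median(P[:,2]))
E
```

```text
2.2333 [ 0.47005591 -0.09123785  0.16005223]
2.9333
394 [ 0.47645373 -0.24326384  0.0791013 ] [ 0.49591968 -0.22375481  0.0885099 ] ((486.03240966796875, -233.7128143310547), 9.982863426208496) 0.08597131184857731
```

View pics/w1.png

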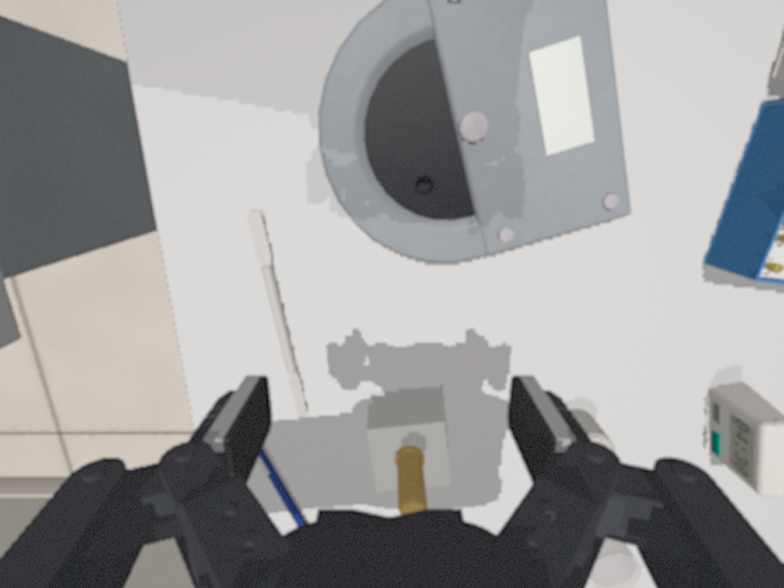

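The wrist picture shows the turntable window with the hole at about (424,184) in the view, which is pixel (303,131). The axle cap is at (474,126).

```bash
python3 - <<'E'
from h import *
from scipy.optimize import least_squares
c=dict(np.load("pics/w1.npz")); M=np.linalg.inv(c["camera_from_world"]); f=210/np.tan(np.radians(c["fov_y"])/2)
def ray(u,v,z):
    d=M[:3,:3]@[(u-c["cx"])/f,(v-c["cy"])/f,1]; return (M[:3,3]+d*(z-M[2,3])/d[2])[:2]
g=c["color"].max(-1)
# hole: darkest blob in window
roi=g[110:150,280:325].astype(float); print("bg",np.median(roi))
w=roi<np.median(roi)-15; k,l,s,ce=cv2.connectedComponentsWithStats(w.astype(np.uint8)); print(s[1:].tolist(),ce[1:].round(1).tolist())
print("hole at picked",ray(303,131.5,.02))
# window boundary at ring top (z .0235): dark mask
dk=(g<75).astype(np.uint8); dk[170:]=0; dk[:,:240]=0; dk[:,350:]=0
cs=max(cv2.findContours(dk,0,1)[0],key=cv2.contourArea)[:,0]; P=np.array([ray(u,v,.022) for u,v in cs])
a=np.radians(16.6); e=np.array([np.cos(a),np.sin(a)]); n=np.array([-e[1],e[0]])
A=P[(P-[.507,.005])@e<-.006]
r=least_squares(lambda x:np.hypot(*(A-x[:2]).T)-x[2],[.507,.005,.053],loss="soft_l1",f_scale=.001); print("ring",r.x,len(A),np.abs(r.fun).max())
# edge line of cover (top z .025, own x=4)
B=P[(P-[.507,.005])@e>=-.004]; print("cover edge own x",np.percentile((B-[.507,.005])@e,[10,50,90]))
W=world(c);Z=W[...,2]; m=(Z>.0275)&(Z<.033)&(abs(W[...,0]-.52)<.03)&(abs(W[...,1]-.01)<.03); q=W[m]; print("cap",len(q),np.median(q,0),q.min(0),q.max(0)," -> axis",np.median(q,0)[:2]-.014*e)
m=(Z>.0215)&(Z<.034)&(W[...,0]>.3)&(W[...,0]<.66)&(W[...,1]>-.12)&(W[...,1]<.16); k,l,s,_=cv2.connectedComponentsWithStats(m.astype(np.uint8)); q=W[l==1+s[1:,4].argmax()][:,:2]
for x in [r.x[:2]]:
  h=ray(303,131.5,.02)-x; print("radius",np.hypot(*h),"angle off own -x",np.degrees(np.arctan2(h@n,-h@e)))
E
```

```text
bg 17.0
[] []
hole at picked [ 0.49464951 -0.02708145]
ring [0.51065356 0.00553994 0.05617937] 175 0.0013344746174445837
cover edge own x [0.00281991 0.00726163 0.00785211]
cap 350 [0.52259525 0.00764214 0.02932344] [ 0.51424494 -0.00107119  0.02750127] [0.53117893 0.01576349 0.03179965]  -> axis [0.50917874 0.0036425 ]
radius 0.03633571787402554 angle off own -x -47.26744249073347
```

```bash
python3 - <<'E'
from h import *
arm.move_linear([.4855,-.2335,.0523],max_speed=.12,guard=8)
print(arm.get_clock(),arm.get_eef_pos(),arm.get_ft_force())
arm.gripper_to(.0); print(arm.get_clock(),arm.get_finger_gap(),arm.get_grasp_force(),arm.get_ft_force(),arm.get_eef_pos())
arm.move_linear([.4855,-.2335,.12],max_speed=.12); arm.pause(.2); print(arm.get_clock(),arm.get_finger_gap(),arm.get_ft_force(),arm.get_eef_pos())
c=viewer.capture("wrist"); save(c,"w3",(130,150,430,420),2)
a=np.radians(222); A=np.array([.5092,.0045]); p=A+.035*np.array([np.cos(a),np.sin(a)])
arm.reach([*p,.09],Q); arm.pause(.3); print(arm.get_clock(),arm.get_eef_pos(),[arm.get_ft_force().round(2) for _ in range(2)])
c=viewer.capture("scene"); save(c,"s3",(230,150,390,270),4)
E
```

```text
4.2833 [ 0.48600451 -0.23368899  0.05302634] [-0.04695672 -0.39263557  0.35835262]
4.9083 0.01833856646669892 58.45461666584015 [-3.094661    0.12389851  5.2440334 ] [ 0.48548987 -0.23356793  0.05254956]
5.825 0.018726266732567158 [ 0.03852213  0.11364134 -1.64308523] [ 0.48504804 -0.23327222  0.11913332]
7.05 [ 0.48335063 -0.01981217  0.09001927] [array([-0.07, -0.75, -1.57]), array([-0.07, -0.75, -1.57])]
```

View pics/w3.png

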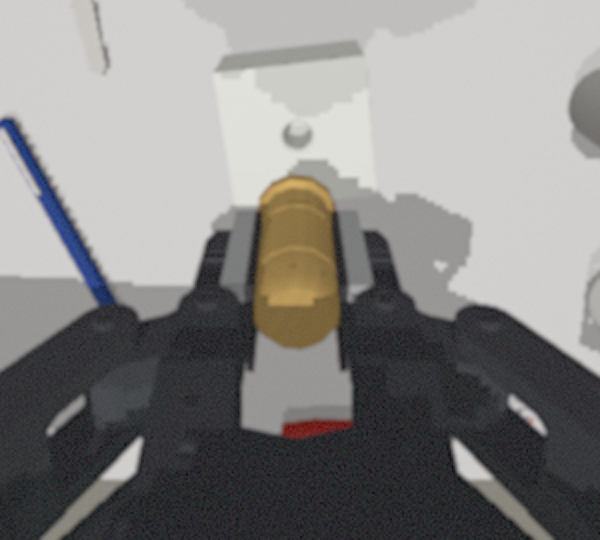

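View pics/s3.png

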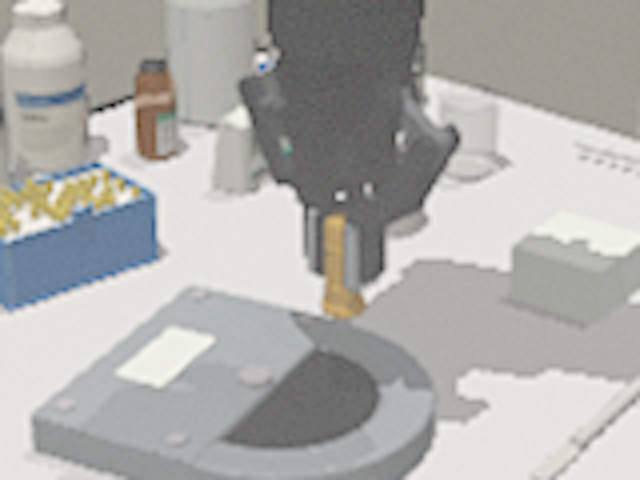

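```bash
python3 - <<'E'
from h import *
A=np.array([.5092,.0045]); P=lambda d:A+.035*np.array([np.cos(np.radians(d)),np.sin(np.radians(d))])
arm.move_linear([*P(222),.058],max_speed=.06); arm.pause(.2); f0=arm.get_ft_force(); print(f0)
print(arm.move_linear([*P(222),.0465],max_speed=.012,guard=1.0),arm.get_eef_pos(),arm.get_ft_force()-f0)
z=max(arm.get_eef_pos()[2]-.0025,.0455); arm.move_linear([*P(222),z],max_speed=.012); arm.pause(.1)
print(arm.get_clock(),arm.get_eef_pos(),(arm.get_ft_force()-f0).round(2))
np.save("f0.npy",f0)
for d in range(225,262,3):
    arm.move_linear([*P(d),z],max_speed=.015); f=arm.get_ft_force()-f0
    print(d,round(arm.get_clock(),2),arm.get_eef_pos().round(4),f.round(2))
    if f[2]<.6 or np.linalg.norm(f)>8: break
E
```

```text
[ 0.62306807 -0.26279299 -1.28089304]
True [ 0.48288048 -0.01893541  0.04930631] [ 0.92475448 -0.40383775  1.38094379]
9.125 [ 0.48305886 -0.01892101  0.04675542] [-0.71 -0.46  1.95]
225 9.4 [ 0.4845 -0.0202  0.0468] [-1.8   0.77  1.74]
228 9.68 [ 0.4859 -0.0216  0.0468] [-1.17  1.31  1.58]
231 9.95 [ 0.4873 -0.0228  0.0468] [-0.42  1.42  1.15]
234 10.22 [ 0.4888 -0.0239  0.0468] [-1.54  0.29  1.59]
237 10.5 [ 0.4903 -0.025   0.0468] [-1.67  1.04  1.03]
240 10.78 [ 0.492  -0.0261  0.0468] [ 1.48 -1.95 -0.11]
```

```bash
python3 - <<'E'
from h import *
f0=np.load("f0.npy"); p=np.array(arm.get_eef_pos()); z=.0468; arm.pause(.2); print(arm.get_clock(),p,(arm.get_ft_force()-f0).round(2))
c=p[:2].copy()
for ax in (0,1):
    e=np.eye(2)[ax]; lim=[]
    for s in (1,-1):
        arm.move_linear([*c,z],max_speed=.02); arm.pause(.15)
        hit=arm.move_linear([*(c+s*.006*e),z],max_speed=.012,guard=2.5); q=arm.get_eef_pos(); lim.append(q[ax])
        print(ax,s,hit,np.round(q,4),(arm.get_ft_force()-f0).round(2))
    c[ax]=np.mean(lim)
arm.move_linear([*c,z],max_speed=.02); arm.pause(.2); print(arm.get_clock(),c,arm.get_eef_pos(),(arm.get_ft_force()-f0).round(2)); np.save("c.npy",c)
E
```

```text
10.975 [ 0.49202978 -0.02608805  0.04682068] [ 1.57 -2.43 -0.09]
0 1 True [ 0.4939 -0.0261  0.0461] [-0.09  0.41 -0.31]
0 -1 True [ 0.4917 -0.0263  0.0467] [2.86 0.22 0.93]
1 1 True [ 0.4924 -0.0259  0.0463] [ 1.11 -0.95 -0.95]
1 -1 True [ 0.4925 -0.0294  0.0464] [0.15 2.23 0.55]
14.275 [ 0.49280106 -0.02762501] [ 0.49263511 -0.02773663  0.04666421] [ 0.1  -0.37 -0.  ]
```

```bash
python3 - <<'E'
from h import *
f0=np.load("f0.npy"); c=np.load("c.npy"); z=.0466
for ax in (0,1,0):
    e=np.eye(2)[ax]; lim=[]
    for s in (1,-1):
        arm.move_linear([*c,z],max_speed=.02); arm.pause(.2)
        hit=arm.move_linear([*(c+s*.005*e),z],max_speed=.01,guard=3); q=arm.get_eef_pos(); lim.append(q[ax])
        print(ax,s,hit,np.round(q,4),(arm.get_ft_force()-f0).round(2))
    c[ax]=np.mean(lim)
arm.move_linear([*c,z],max_speed=.02); arm.pause(.2); print(arm.get_clock(),c,arm.get_eef_pos(),(arm.get_ft_force()-f0).round(2)); np.save("c.npy",c)
E
```

```text
0 1 True [ 0.4949 -0.0277  0.0459] [-0.94 -0.16 -0.96]
0 -1 True [ 0.4914 -0.0276  0.0465] [1.62 0.57 0.83]
1 1 True [ 0.4929 -0.0257  0.0463] [ 1.   -2.14  0.49]
1 -1 True [ 0.4929 -0.0295  0.0463] [ 0.5   1.54 -0.42]
0 1 True [ 0.4951 -0.0277  0.0459] [-0.07  0.8  -0.15]
0 -1 True [ 0.4917 -0.0276  0.0465] [ 2.08  0.15 -0.14]
19.6417 [ 0.49340115 -0.02758615] [ 0.49314775 -0.02757311  0.04642748] [-0.95 -0.31 -1.19]
```

```bash
python3 - <<'E'
from h import *
c=np.load("c.npy"); f0=np.load("f0.npy")
hit=arm.move_linear([*c,.0352],max_speed=.01,guard=3)
p=arm.get_eef_pos(); print(hit,p,(arm.get_ft_force()-f0).round(2),arm.get_torque().round(2),arm.get_clock())
c=viewer.capture("scene"); save(c,"s4",(230,150,390,270),4)
E
```

```text
True [ 0.49332586 -0.02758399  0.03759321] [-0.77 -0.61  5.76] [-0.04  0.06  0.02] 20.4917
```

View pics/s4.png

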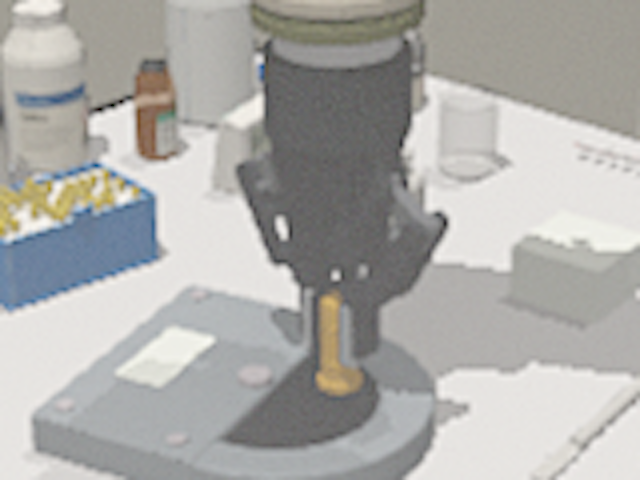

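The collar met the turntable at TCP z 0.0376, against 0.0375 expected. In the picture the pin stands seated in the window near (338,380). Releasing now.

```bash
python3 - <<'E'
from h import *
arm.gripper_to(.06); print(arm.get_finger_gap(),arm.get_ft_force().round(2))
p=np.array(arm.get_eef_pos()); arm.move_linear([p[0],p[1],.17],max_speed=.1)
arm.move_linear([p[0],p[1]-.1,.17],max_speed=.1); print(arm.get_clock())
c=viewer.capture("wrist"); save(c,"w5",(160,0,440,210),2.8); W=world(c)
d=(abs(W[...,0]-.493)<.03)&(abs(W[...,1]+.0276)<.03)&(W[...,2]>.045)&(W[...,2]<.1); P=W[d]; print(P.max(0))
t=P[P[:,2]>.069]; print("top",len(t),np.median(t,0),t[:,2].std(),cv2.minEnclosingCircle((t[:,:2]*1000).astype(np.float32)))
E
```

```text
0.059809312089937186 [-0.01 -0.68  0.23]
23.65
[ 0.50352385 -0.01814379  0.07347638]
top 517 [ 0.49367167 -0.02818164  0.0712056 ] 0.0009006449523494908 ((493.8974609375, -27.997610092163086), 9.740760803222656)
```

View pics/w5.png

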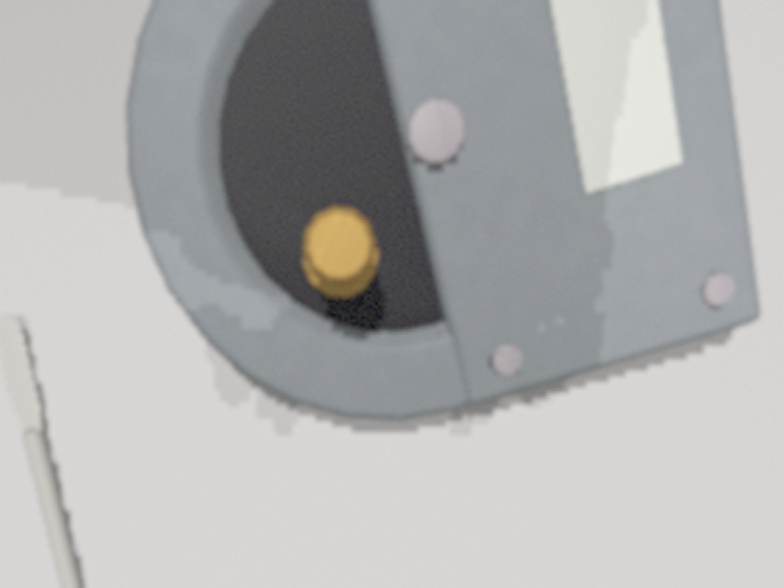

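The pin stands upright over the hole (view pixel 340,245). Its top is at 71–72 mm, as it should be with the collar seated.

```bash
python3 -c "
from plant import arm
print(arm.hand_in())"
```

```text
the job is handed in; nothing more can be done
None
```

The locating pin stands upright in the turntable's locking hole with its collar flat on the face, the highest force I read while sliding, probing and lowering was about 6 N, and the job was handed in at about 24 s with nothing else touched.

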